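# Lay the clamp on the balance and shut the draught shield

### The job

Weigh the laboratory clamp: lift it by its rod near its balance point so that it stays about level, and lay it gently, flat and wholly on the balance's pan inside the open-topped draught shield. Let go of it, then push the shield's door shut until it seats on its catch and stays fully closed. Leave the bottle, the beaker and the flask where they are.

Things in the scene. Friction and masses are not known exactly. Their poses are not given: they have to be found in the camera images.
- clamp_rod (a point): Middle of the bare, smooth steel rod (12 mm thick, from x = -50 to +46 mm) of the loose laboratory clamp, which lies along this point's x, z up; 180 mm long, 44 wide. The rod's axis is 24 mm above the clamp's underside. Mass 0.5 to 0.84 kg. Held far from its balance point, it tips in the grip; that point varies, on the rod between about x = +10 and +33 mm (usually +24)
- clamp_head_end (a point): Far end of the clamp's heavy boss head, on the rod's axis, 90 mm from the rod's middle (+x side). The head is a dark steel block, 44 x 44 mm, 48 mm high, starting 46 mm from the rod's middle, with a brass thumbscrew on top (to 68 mm above the clamp's underside)
- clamp_jaw_end (a point): Far end of the clamp's light two-pronged dark jaw, on the rod's axis, 90 mm from the rod's middle (-x side). The jaw starts 50 mm from the rod's middle; its cross-piece is 40 mm wide and 48 mm high. Clamp rests on head and cross-piece
- pan_center (a point): Centre of the top of the fixed balance's flat steel pan, 62 mm above the worktop; 150 mm along its x (+x away from the door), 204 mm along its y. Round it stands the draught shield: clear panes in an aluminium frame and open at the top, inside 184 mm (x) by 266 mm (y), top 133 mm above the worktop; its -x side, 99 mm from this point, is the door
- door_hinge (a point): Upright hinge axis of the door, at half its height (89 mm above the worktop). In this point's frame, which turns with the door and is parallel to pan_center's when the door is shut, the door runs from y = 0 to y = -252 mm (free edge) and from z = -40 to +40 mm; its outer face is at x = -5 mm and faces -x. Opening turns the door clockwise seen from above
- door_push (a point): Point on the door's outer face, on which one pushes to shut it, 150 mm from the hinge axis, 89 mm above the worktop. -x of this point (it turns with the door) points straight out of that face. A black knob, 16 mm thick, stands 18 mm out of the face at 240 mm from the hinge axis
- shield_door (a joint): Opening angle of the door, rad: 0 shut, to 1.4 wide open. It opens outward, away from the pan, turns freely and stays where it is left. In the last 0.05 rad a sprung ball catch at the free edge resists (about 5 to 10 N at the push point); past about 0.02 rad it pulls the door home to 0 and holds it there
- bottle_mid (a point): a closed reagent bottle, 51 mm wide, 104 mm high, half-way up: leave alone
- beaker_mid (a point): a glass beaker, 53 mm wide, 68 mm high, half-way up: leave alone
- flask_mid (a point): a conical flask, 52 mm wide, 88 mm high, half-way up: leave alone
Mind the look-alikes: they are no part of the job. Of the things that look like the part that bears clamp_rod, the larger one is meant.

How it is judged (in metres and radians):
On the way, in this order (a step that is already met when the one before it is completed fails the run):
1. the clamp lies flat and wholly on the pan and has been let go (x of clamp_head_end in the frame of pan_center between -0.075 and 0.075 m and y of clamp_head_end in the frame of pan_center between -0.102 and 0.102 m and x of clamp_jaw_end in the frame of pan_center between -0.075 and 0.075 m and y of clamp_jaw_end in the frame of pan_center between -0.102 and 0.102 m and z of clamp_rod in the frame of pan_center between 0.02 and 0.028 m and angle between clamp_rod's own z axis and vertical below 0.08 rad and contact force between clamp and the fingers below 0.1 N and linear speed of clamp below 0.02 m/s), for 0.2 s.
2. then the door is seated on its catch (value of joint shield_door below 0.012 rad), for 0.2 s.
At the end, for the whole second after the job is handed in: The clamp rests at rest and flat on the pan (underside within 4 mm of the pan's top, tilted less than 0.08 rad), both of its end points above the pan, not touched by the robot; the door is seated on its catch (opening angle below 0.012 rad) (all of step 1 and value of joint shield_door below 0.012 rad).
It fails at once if the clamp tips by more than 0.25 rad (angle between clamp_rod's own z axis and vertical above 0.25 rad).
It fails at once if the clamp is dropped or pressed hard (over 45 N) onto the balance (contact force between clamp and shield above 45 N).
It fails at once if the bottle, beaker or flask is moved by more than 30 mm (distance of any of bottle_mid, beaker_mid, flask_mid from where it was at the start of the episode above 0.03 m).
It also fails if it takes over 61 s, if anything falls off the work surface, if the arm or the gripper's body presses on something with over 40 N, if the wrist force passes 120 N, or if a joint passes its speed limit or range.

### The arm

A 6-joint arm with a two-finger parallel gripper is mounted at the origin on a cart in front of the work surface, level with it; the furniture and walls round the work are solid. World frame = base frame: x ahead of the robot, y to its left, z up, the work surface at z = 0. Lengths are in mm, angles in rad, forces in N, time in s.
With the tool pointing down it reaches from about 300 to 775 mm from the base axis. Payload 14.6 kg.
Tool frame: the origin (TCP) lies at the very end of the fingers, on their centre line; the grasp point (between the pads) lies 19 mm behind it; z points along the fingers, y is the line along which they close (so a half turn about z gives the same grasp; the last joint's range is limited). The gripper opens to 94 mm and grips with 3 to 60 N. Pads are 16 mm wide; open, the fingers measure 119 mm over their backs; the gripper's body (75 mm by 177 mm) begins 78 mm behind the grasp point.
Start: joints at [-1.385, 0.3, 1.521, -0, 1.321, -0.067], TCP at [137.557, -532.51, 205.446] pointing down, gripper open.
Joint ranges: [-3.03, 3.03], [-0.79, 2.21], [0.23, 2.52], [-1.04, 4.18], [0, 3.07], [-2.55, 2.55]. Speed limits (rad/s): [2.22, 2.22, 2.57, 3.14, 3.14, 3.14].

### API

Orientations are given as [roll, pitch, yaw] about the fixed x, y, z axes, in that order (R = Rz(yaw) Ry(pitch) Rx(roll)).
In Python, from cell import read_state, viewer, manip, models gives the robot as it stands.
- The arm moves only by the tool carry_out, never from a script. Its argument "deltas" is a list of rows, each an object with "dp": the shift along the tool's x, y, z in mm, a list of three; "roll": the turn about the tool's z in degrees; "gripper": the opening, from -1 (shut) to 1 (fully open), so that 0 is half open. In form: [{"dp": [tx, ty, tz], "roll": roll, "gripper": gripper}, ...]. A call has 1 to 12 rows; each row is the pose to reach, as a shift and turn from the pose commanded when the call began, along the tool's axes at that moment; what a row does not reach only later rows make up. A row lasts 1/12 s, in which the tool goes at most 41.7 mm and 7.16 degrees, less where a joint would pass 70% of its speed; a pose out of reach is approached as far as the arm can. A call with a gripper value outside its range is refused whole. The fingers move at their own pace and stop on an object; "newtons" is the grip in N (left out, the last holds). Time passes only in rows, so rows that repeat a pose let the fingers close. It gives the time, the measured TCP pose, the force, the opening and the grip force at its end, in the units of the state.
- read_state(): the state, without advancing time (a new reading comes with each control period).
- viewer.camera(name): name is "scene" or "top" or "wrist"; returns the picture (384x512x3 uint8, red, green, blue); there is no depth.
- viewer.camera_params(name): a dict with "fovy" (degrees; the focal length in pixels is half the picture's height over the tangent of half this angle, whatever the lens; pixels are square), "cx", "cy" (the principal point, pixels), "eye" and "attitude" of the camera in the world; the wrist camera has in their place "T_tool_cam" (4x4, takes a point from camera to tool coordinates, whose origin is the TCP and whose axes are the flange's). Camera axes: x right, y up, looking along -z (the intrinsics and any distortion apply to the point x, -y, -z); pixel columns grow to the right and rows downward; lengths in mm; the calibration is good to about 2 mm. The wrist camera is an equidistant fisheye: a pixel r from the principal point sees the ray r / f radians off the axis. A picture is of the moment at which its call begins: read the wrist's pose just before it. camera_params takes no time and is no camera call.
- manip.sign_off(): hands the job in; it is judged then, once.
Trained networks look in the newest picture that a camera, given by its name, has taken for a name from the list of things; names that differ only in an ending like _2 or _b are one class to them, and where a whole thing is asked for, a point or a joint stands for the part that bears it (a point fixed in the world has none). Each returns a list of dicts, best first, with "p" (0 to 1); they miss things now and then, are a little off and sometimes report something else, mostly with a low value. They report only what shows in the picture. A call takes as long as a camera call. They do not tell look-alikes from the thing itself.
- models.cut_out(camera, label): "region" (384x512 bool, what is visible of it) and "box" ([left, top, right, bottom] in pixels, round what is visible of it).
The state is a dict: "clock": time; "joints": joint angles; "qd": joint speeds; "effort": joint torques, N m; "eef_pos": TCP position; "eef_rot": TCP orientation; "wrist_force": force on the tool from outside, world axes, zero at the start; "moment": the same for the moment, N m; "finger_gap": finger opening in mm; "finger_force": force on a finger pad.
Only numpy, scipy, OpenCV 4.12 (cv2) and the standard library are available. Lean on these libraries where they do the work, as an engineer would, in place of code of your own. Each camera call takes 0.05 s, during which the arm holds its last target. There are 200 camera calls.

## Working session

There is one attempt and no reset: what is moved stays moved. The work goes in short steps, Python scripts to look and compute and a tool call to move; the robot and the scene stay as the last step left them, time stands still between calls to the robot, and variables do not carry over. Pictures are saved under pics/ and viewed, at most 10 in all, crops included, and the job is handed in when it is done.

Besides the shell and the picture viewer there is one more tool, called by a JSON object that holds its "api" and its "payload". carry_out: Moves the arm, as the interface text tells. Its arguments: {"type":"object","properties":{"deltas":{"type":"array"},"newtons":{"type":"number"}},"required":["deltas"]}

```bash
mkdir -p pics; ls; python3 - <<'E'
from cell import read_state, viewer, models
import cv2, numpy as np
for n in("top","scene"):
    im=viewer.camera(n); cv2.imwrite(f"pics/{n}0.png",cv2.resize(im[:,:,::-1],(800,600),interpolation=cv2.INTER_CUBIC))
    print(n,viewer.camera_params(n))
    for l in("clamp_rod","shield_door","bottle_mid","beaker_mid","flask_mid"):
        print(l,[(round(d['p'],2),[int(x) for x in d['box']],int(d['region'].sum())) for d in models.cut_out(n,l)])
print(viewer.camera_params("wrist")); print(read_state())
E
```

```text
pics
top {'fovy': 53.64422408704258, 'cx': 255.3843801713362, 'cy': 190.83819760276384, 'eye': array([ 377.83126174,   59.41149408, 1225.23918409]), 'attitude': array([ 0.21479983,  0.00331822, -1.50340696])}
clamp_rod [(0.97, [180, 187, 230, 219], 330), (0.61, [252, 178, 264, 213], 155), (0.25, [356, 171, 419, 236], 597)]
shield_door [(0.71, [363, 170, 417, 234], 557)]
bottle_mid [(0.69, [156, 157, 174, 176], 264)]
beaker_mid [(0.65, [241, 140, 259, 160], 274)]
flask_mid [(0.64, [180, 181, 231, 226], 430), (0.61, [149, 203, 170, 221], 217)]
scene {'fovy': 48.79065956972648, 'cx': 256.2389990528205, 'cy': 183.01216680360696, 'eye': array([-82.65926965, 912.32840686, 585.90183695]), 'attitude': array([ 1.14250998,  0.00290271, -2.44405835])}
clamp_rod [(0.74, [192, 215, 249, 245], 713), (0.66, [239, 192, 272, 213], 265)]
shield_door [(0.77, [316, 128, 349, 158], 552)]
bottle_mid [(0.79, [140, 207, 164, 253], 792)]
beaker_mid [(0.74, [204, 177, 224, 205], 417), (0.46, [243, 127, 351, 205], 4981)]
flask_mid [(0.89, [183, 233, 206, 277], 572)]
{'fovy': 65.70646984690485, 'cx': 255.108422
[... 394 characters left out ...]
clock': 0.6, 'joints': array([-1.38460114e+00,  2.99891831e-01,  1.52097510e+00, -2.56867674e-05,
        1.32070924e+00, -6.66214781e-02]), 'qd': array([-3.50630392e-04, -2.69587705e-05,  9.54013473e-04,  1.19558186e-03,
       -7.78483992e-04,  1.08544416e-03]), 'effort': array([-2.89398959e-04, -5.31471097e+01, -3.52825141e+01,  7.08158850e-02,
        2.12809973e-02,  1.99029819e-05]), 'eef_pos': array([ 137.55142835, -532.51971459,  205.46060884]), 'eef_rot': array([3.14157786e+00, 2.59300536e-05, 2.52823018e-01]), 'wrist_force': array([ 0.43993772, -0.27469273,  0.33570585]), 'moment': array([-0.01031208, -0.02602583,  0.01561424]), 'finger_force': 0.0, 'finger_gap': 94.07828708548888}
```

View pics/top0.png

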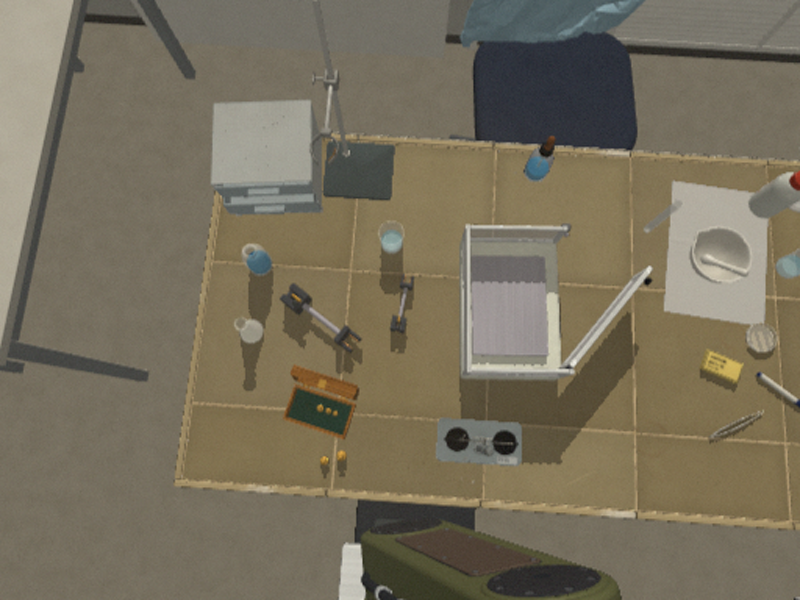

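View pics/scene0.png

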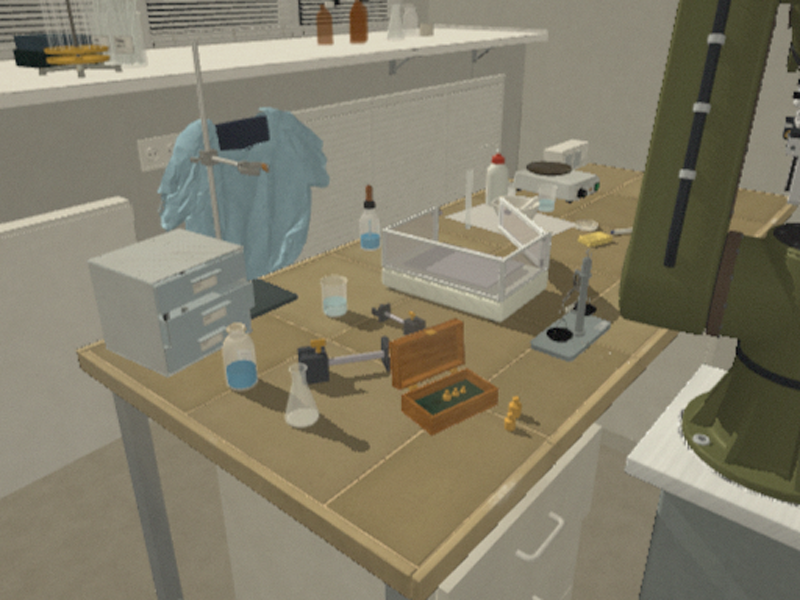

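The top view shows the large clamp at px (285–355, 290–345)/800, with its head (brass screw) upper-left. The smaller decoy is at (403, 305). The shield is at (460–575, 225–378), with its hinge at (568, 370) and the door's free edge at (648, 272). In the scene view, brass marks the head end nearest the bottle.

```bash
cat > h.py <<'E'
import numpy as np, cv2
from scipy.spatial.transform import Rotation as R
from cell import read_state, viewer, models
W,H=512,384
def cam(n, st=None):
    p=viewer.camera_params(n); f=H/2/np.tan(np.radians(p['fovy'])/2)
    if n=='wrist':
        T=np.eye(4);T[:3,:3]=R.from_euler('xyz',st['eef_rot']).as_matrix();T[:3,3]=st['eef_pos'];T=T@p['T_tool_cam']
        return f,p['cx'],p['cy'],T[:3,3],T[:3,:3],True
    return f,p['cx'],p['cy'],np.array(p['eye']),R.from_euler('xyz',p['attitude']).as_matrix(),False
def toz(c,u,v,z):
    f,cx,cy,e,A,fish=c; d=np.array([(u-cx)/f,(v-cy)/f])
    if fish:
        r=np.hypot(*d); s=np.sin(r)/r if r>1e-9 else 1; d=np.array([d[0]*s,-d[1]*s,-np.cos(r)])
    else: d=np.array([d[0],-d[1],-1])
    d=A@d; return e+d*(z-e[2])/d[2]
def px(c,P):
    f,cx,cy,e,A,fish=c; q=A.T@(np.asarray(P,float)-e); x,y,z=q[0],-q[1],-q[2]
    if fish:
        r=np.hypot(x,y); t=np.arctan2(r,z); return cx+f*t*x/r, cy+f*t*y/r
    return cx+f*x/z, cy+f*y/z
def shot(n,name=None,crop=None,k=1.5625):
    st=read_state(); im=viewer.camera(n); c=cam(n,st)
    if name:
        b=im[:,:,::-1]
        if crop: b=b[crop[1]:crop[3],crop[0]:crop[2]]
        cv2.imwrite(name,cv2.resize(b,None,fx=k,fy=k,interpolation=cv2.INTER_CUBIC))
    return im,c,st
E
python3 - <<'E'
from h import *
c=cam('top'); k=512/800
for n,(u,v),z in [('head',(292,298),30),('jaw',(352,343),30),('bottle',(258,264),40),('flask',(250,335),20),('beaker',(391,240),40),('boxlid',(325,370),60),
 ('sh_ul',(465,228),133),('sh_ur',(566,230),133),('hinge',(568,370),129),('sh_ll',(465,375),133),('free',(648,270),129),('drawercab',(320,195),100),
 ('pan1',(472,255),62),('pan2',(546,257),62),('pan3',(547,355),62),('pan4',(473,352),62),('decoyH',(400,325),20)]:
    print(n,toz(c,u*k,v*k,z).round())
E
```

```text
head [623. 301.  30.]
jaw [539. 170.  30.]
bottle [688. 377.  40.]
flask [542. 381.  20.]
beaker [759. 106.  40.]
boxlid [478. 215.  60.]
sh_ul [762. -39. 133.]
sh_ur [ 771. -233.  133.]
hinge [ 502. -240.  129.]
sh_ll [480. -51. 133.]
free [ 703. -391.  129.]
drawercab [825. 253. 100.]
pan1 [731. -62.  62.]
pan2 [ 736. -212.   62.]
pan3 [ 536. -217.   62.]
pan4 [532. -72.  62.]
decoyH [584.  75.  20.]
```

{"api": "carry_out", "payload": {"deltas": [{"dp": [0, 0, -95], "roll": 0, "gripper": 1}, {"dp": [0, 0, -95], "roll": 0, "gripper": 1}, {"dp": [545, -264, -95], "roll": 14.5, "gripper": 1}, {"dp": [545, -264, -95], "roll": 14.5, "gripper": 1}, {"dp": [545, -264, -95], "roll": 14.5, "gripper": 1}, {"dp": [545, -264, -95], "roll": 14.5, "gripper": 1}, {"dp": [545, -264, -95], "roll": 14.5, "gripper": 1}, {"dp": [545, -264, -95], "roll": 14.5, "gripper": 1}, {"dp": [545, -264, -95], "roll": 14.5, "gripper": 1}, {"dp": [545, -264, -95], "roll": 14.5, "gripper": 1}, {"dp": [545, -264, -95], "roll": 14.5, "gripper": 1}, {"dp": [545, -264, -95], "roll": 14.5, "gripper": 1}]}}

```text
clock: 1.6
eef_pos: [452.6, -264.5, 297.0]
eef_rot: [3.141, -0.0, -0.0]
wrist_force: [-0.5, -1.3, -0.4]
finger_gap: 93.8
finger_force: 0.0
```

{"api": "carry_out", "payload": {"deltas": [{"dp": [147, -125, 0], "roll": 0, "gripper": 1}, {"dp": [147, -125, 0], "roll": 0, "gripper": 1}, {"dp": [147, -125, 0], "roll": 0, "gripper": 1}, {"dp": [147, -125, 0], "roll": 0, "gripper": 1}, {"dp": [147, -125, 0], "roll": 0, "gripper": 1}, {"dp": [147, -125, 0], "roll": 0, "gripper": 1}, {"dp": [147, -125, 0], "roll": 0, "gripper": 1}, {"dp": [147, -125, 0], "roll": 0, "gripper": 1}]}}

```text
clock: 2.27
eef_pos: [597.9, -141.7, 296.6]
eef_rot: [3.141, 0.0, -0.0]
wrist_force: [-0.4, -0.9, -0.3]
finger_gap: 94.2
finger_force: 0.0
```

```bash
python3 - <<'E'
from h import *
im,c,st=shot('wrist','pics/w1.png')
np.save('w1.npy',im); np.savez('w1.npz',pos=st['eef_pos'],rot=st['eef_rot'])
print(st['eef_pos'],st['eef_rot'],st['clock'])
d=models.cut_out('wrist','shield_door'); print([(x['p'],x['box']) for x in d])
# provisional overlay
P=lambda x,y,z:np.array([x,y,z])
E
```

```text
[ 597.91159363 -141.73601303  296.62635818] [ 3.14148804e+00  3.51474263e-04 -4.18316575e-04] 2.2667
[(0.72, [317.9, 89.8, 447.1, 227.3]), (0.67, [9.5, 134.5, 88.8, 203.7])]
```

View pics/w1.png

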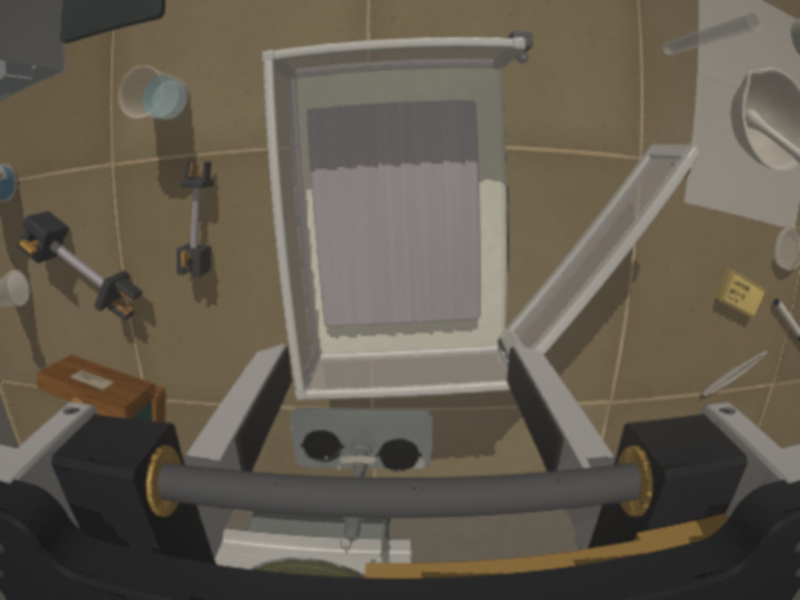

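The wrist view shows the pan with corners near (308,108), (476,100), (480,318), (330,325). The hinge is at (507,345), the door's free edge near (690,150), and the clamp's head at (45,235) with its prongs at (122,300).

```bash
python3 - <<'E'
from h import *
st=dict(np.load('w1.npz')); st={'eef_pos':st['pos'],'eef_rot':st['rot']}
c=cam('wrist',st); k=.64
pts=[(308,108),(476,100),(480,318),(330,325)]
Q=np.array([toz(c,u*k,v*k,62) for u,v in pts])[:,:2]; print(Q.round(1), Q.mean(0))
print('sides',[np.linalg.norm(Q[i]-Q[(i+1)%4]).round(1) for i in range(4)])
# fit rigid rectangle: local corners pan frame (x,y): +x=left, +y=down(image)
L=np.array([(75,-102),(-75,-102),(-75,102),(75,102)],float)
a=Q-Q.mean(0); th=np.arctan2((L[:,0]*a[:,1]-L[:,1]*a[:,0]).sum(),(L*a).sum()); print('pan yaw deg',np.degrees(th))
for n,(u,v),z in [('ul',(268,53),133),('ur',(508,42),133),('ll',(298,393),133),('lr',(506,388),133),('hinge',(507,345),129),('freeTop',(692,150),129),('headend',(32,222),30),('rod1',(58,248),24),('rod2',(98,281),24)]:
    print(n,toz(c,u*k,v*k,z).round(1))
for l in('clamp_rod',):
    d=models.cut_out('top',l)
# overlays of guess
from math import cos,sin
im=np.load('w1.npy')[:,:,::-1].copy()
E
```

```text
[[ 731.7  -61.7]
 [ 738.3 -209.6]
 [ 536.4 -219.1]
 [ 529.5  -75.9]] [ 633.97644105 -141.55079051]
sides [np.float64(148.0), np.float64(202.1), np.float64(143.4), np.float64(202.6)]
pan yaw deg 93.11078730941128
ul [768.3 -44.7 133. ]
ur [ 775.5 -222.2  133. ]
ll [493.9 -55.9 133. ]
lr [ 498.4 -232.3  133. ]
hinge [ 536.4 -230.7  129. ]
freeTop [ 707.2 -389.1  129. ]
headend [643.4 304.8  30. ]
rod1 [607.9 269.2  24. ]
rod2 [565.7 210.8  24. ]
```

{"api": "carry_out", "payload": {"deltas": [{"dp": [-8, -387, 127], "roll": -54, "gripper": 1}, {"dp": [-8, -387, 127], "roll": -54, "gripper": 1}, {"dp": [-8, -387, 127], "roll": -54, "gripper": 1}, {"dp": [-8, -387, 127], "roll": -54, "gripper": 1}, {"dp": [-8, -387, 127], "roll": -54, "gripper": 1}, {"dp": [-8, -387, 127], "roll": -54, "gripper": 1}, {"dp": [-8, -387, 127], "roll": -54, "gripper": 1}, {"dp": [-8, -387, 127], "roll": -54, "gripper": 1}, {"dp": [-8, -387, 127], "roll": -54, "gripper": 1}, {"dp": [-8, -387, 127], "roll": -54, "gripper": 1}, {"dp": [-8, -387, 127], "roll": -54, "gripper": 1}, {"dp": [-8, -387, 127], "roll": -54, "gripper": 1}]}}

```text
clock: 3.42
eef_pos: [590.0, 246.2, 169.3]
eef_rot: [-3.141, 0.001, 0.944]
wrist_force: [1.2, -0.3, 0.1]
finger_gap: 94.3
finger_force: 0.0
```

{"api": "carry_out", "payload": {"deltas": [{"dp": [0, 0, 0], "roll": 0, "gripper": 1}, {"dp": [0, 0, 0], "roll": 0, "gripper": 1}, {"dp": [0, 0, 0], "roll": 0, "gripper": 1}]}}

```text
clock: 3.67
eef_pos: [591.0, 244.3, 170.5]
eef_rot: [3.141, -0.001, 0.94]
wrist_force: [0.4, 1.0, 0.4]
finger_gap: 94.0
finger_force: 0.0
```

```bash
python3 - <<'E'
from h import *
im,c,st=shot('wrist','pics/w2.png')
np.save('w2.npy',im); np.savez('w2.npz',pos=st['eef_pos'],rot=st['eef_rot'])
print(st['eef_pos'],st['eef_rot'],st['clock'])
d=models.cut_out('wrist','clamp_rod'); print([(x['p'],x['box']) for x in d])
E
```

```text
[590.95927783 244.32257845 170.53565395] [ 3.14090966e+00 -9.14506429e-04  9.40296170e-01] 3.6667
[(0.81, [226.7, 105.6, 274.6, 258.6]), (0.76, [312.0, 230.1, 395.5, 293.7])]
```

View pics/w2.png

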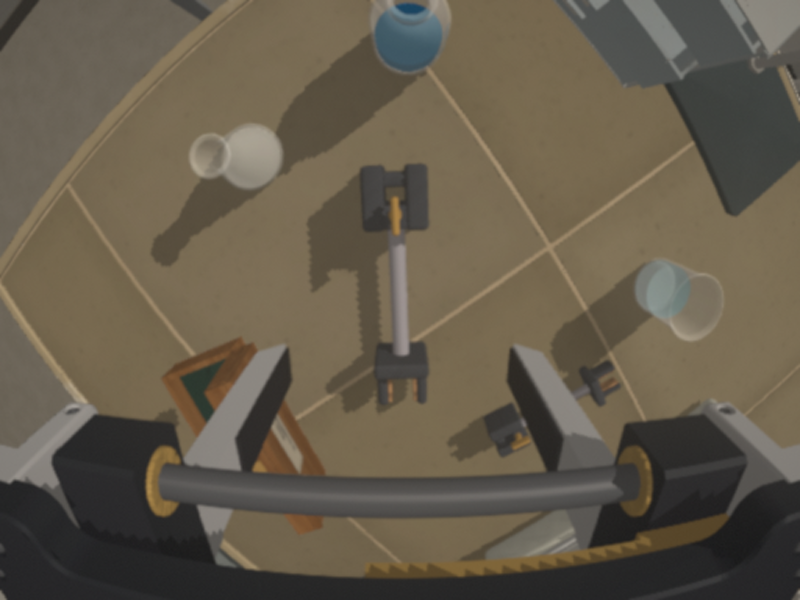

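```bash
python3 - <<'E'
from h import *
from scipy.optimize import least_squares
s=np.load('w2.npz'); c=cam('wrist',{'eef_pos':s['pos'],'eef_rot':s['rot']}); k=.64
# local x,y(left of x),z -> px800
C=[((90,22,48),(362,167)),((90,-22,48),(427,164)),((46,22,48),(362,230)),((46,-22,48),(428,228)),((-50,20,0),(376,345)),((-50,-20,0),(427,343)),((46,0,30),(397,235)),((-50,0,30),(401,352))]
W3=lambda p,l:np.array([p[0]+np.cos(p[2])*l[0]-np.sin(p[2])*l[1],p[1]+np.sin(p[2])*l[0]+np.cos(p[2])*l[1],l[2]])
f=lambda p:np.concatenate([np.array(px(c,W3(p,l)))/k-np.array(q) for l,q in C])
r=least_squares(f,[580,235,.94],loss='soft_l1',f_scale=3,x_scale=[10,10,.1]); print(r.x,np.degrees(r.x[2])); print(f(r.x).reshape(-1,2).round(1))
g=W3(r.x,(22,0,0)); print('grasp',g)
im=np.load('w2.npy')[:,:,::-1]; im=cv2.resize(im,None,fx=k**-1,fy=k**-1)
for l,q in C:
    u=px(c,W3(r.x,l)); cv2.circle(im,(int(u[0]/k),int(u[1]/k)),3,(0,0,255),1)
cv2.imwrite('pics/o2.png',cv2.resize(im[130:430,300:500],None,fx=2,fy=2))
d=g[:2]-s['pos'][:2]; y=s['rot'][2]
print('tool dp',d@[np.cos(y),np.sin(y)],d@[np.sin(y),-np.cos(y)],'roll',-np.degrees(r.x[2]-y))
E
```

```text
[586.59548294 237.88816408   0.97667499] 55.95935473009841
[[-2.6 -0.4]
 [ 0.9 -0. ]
 [ 0.7  3.6]
 [ 1.7  3.1]
 [ 0.4 -3.4]
 [-1.3 -3.1]
 [-0.7 -6.7]
 [ 0.2  3.9]]
grasp [598.91066223 256.11825896   0.        ]
tool dp 14.215486686309438 -0.5315360493554842 roll -2.084352688324848
```

View pics/o2.png

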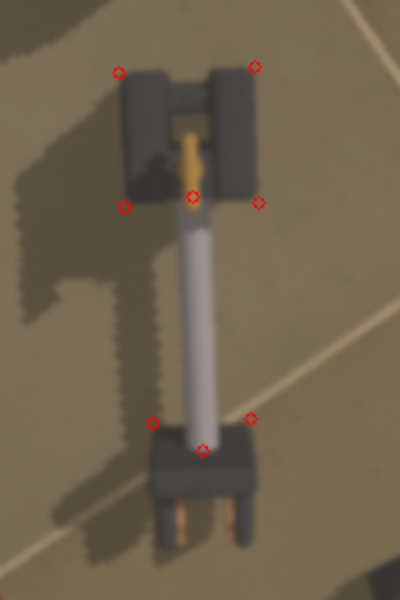

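{"api": "carry_out", "payload": {"deltas": [{"dp": [16, 0, 30], "roll": -2, "gripper": 1}, {"dp": [16, 0, 65], "roll": -2, "gripper": 1}, {"dp": [16, 0, 95], "roll": -2, "gripper": 1}, {"dp": [16, 0, 125], "roll": -2, "gripper": 1}, {"dp": [16, 0, 145], "roll": -2, "gripper": 1}, {"dp": [16, 0, 158], "roll": -2, "gripper": 1}, {"dp": [16, 0, 164], "roll": -2, "gripper": 1}, {"dp": [16, 0, 164], "roll": -2, "gripper": 1}, {"dp": [16, 0, 164], "roll": -2, "gripper": 1}]}}

```text
clock: 4.52
eef_pos: [600.5, 258.7, 7.0]
eef_rot: [3.141, -0.001, 0.977]
wrist_force: [0.2, -1.0, -0.4]
finger_gap: 93.8
finger_force: 0.0
```

{"api": "carry_out", "payload": {"deltas": [{"dp": [0, 0, 0], "roll": 0, "gripper": -0.2}, {"dp": [0, 0, 0], "roll": 0, "gripper": -0.4}, {"dp": [0, 0, 0], "roll": 0, "gripper": -0.6}, {"dp": [0, 0, 0], "roll": 0, "gripper": -0.75}, {"dp": [0, 0, 0], "roll": 0, "gripper": -1}, {"dp": [0, 0, 0], "roll": 0, "gripper": -1}, {"dp": [0, 0, 0], "roll": 0, "gripper": -1}, {"dp": [0, 0, 0], "roll": 0, "gripper": -1}, {"dp": [0, 0, 0], "roll": 0, "gripper": -1}, {"dp": [0, 0, 0], "roll": 0, "gripper": -1}], "newtons": 45}}

```text
clock: 5.35
eef_pos: [599.9, 258.6, 5.7]
eef_rot: [3.142, 0.0, 0.977]
wrist_force: [0.6, 0.2, 0.2]
finger_gap: 30.7
finger_force: 0.0
```

```bash
python3 -c "
from h import *
s=read_state();print({k:np.round(v,3) for k,v in s.items()})"
```

```text
{'clock': np.float64(5.35), 'joints': array([ 0.351,  0.737,  1.357, -0.   ,  1.048,  0.945]), 'qd': array([-0.002, -0.001, -0.   , -0.002, -0.002,  0.001]), 'effort': array([ 1.0000e-03, -7.1326e+01, -3.0670e+01,  4.9000e-02, -5.0000e-02,
        0.0000e+00]), 'eef_pos': array([599.856, 258.648,   5.701]), 'eef_rot': array([3.142, 0.   , 0.977]), 'wrist_force': array([0.566, 0.173, 0.153]), 'moment': array([-0.052, -0.005,  0.046]), 'finger_force': np.float64(0.0), 'finger_gap': np.float64(30.679)}
```

{"api": "carry_out", "payload": {"deltas": [{"dp": [0, 0, 0], "roll": 0, "gripper": -1}, {"dp": [0, 0, 0], "roll": 0, "gripper": -1}, {"dp": [0, 0, 0], "roll": 0, "gripper": -1}, {"dp": [0, 0, 0], "roll": 0, "gripper": -1}, {"dp": [0, 0, 0], "roll": 0, "gripper": -1}, {"dp": [0, 0, 0], "roll": 0, "gripper": -1}]}}

```text
clock: 5.85
eef_pos: [599.8, 258.7, 5.7]
eef_rot: [-3.142, -0.0, 0.977]
wrist_force: [-1.0, 0.5, 0.1]
finger_gap: 10.6
finger_force: 45.0
```

```bash
python3 -c "
from h import *
s=read_state();print({k:np.round(v,3) for k,v in s.items()})"
```

```text
{'clock': np.float64(5.85), 'joints': array([0.351, 0.737, 1.357, 0.   , 1.048, 0.945]), 'qd': array([-0.   , -0.   ,  0.   ,  0.   , -0.001,  0.001]), 'effort': array([-2.1100e-01, -7.1314e+01, -3.0782e+01, -3.7000e-02, -1.3000e-01,
       -1.0000e-03]), 'eef_pos': array([599.842, 258.659,   5.734]), 'eef_rot': array([-3.142, -0.   ,  0.977]), 'wrist_force': array([-0.978,  0.538,  0.068]), 'moment': array([ 0.002,  0.074, -0.005]), 'finger_force': np.float64(45.0), 'finger_gap': np.float64(10.628)}
```

Gripped. I'll lift by 5 mm to check the balance through the wrist moment.

{"api": "carry_out", "payload": {"deltas": [{"dp": [0, 0, -1], "roll": 0, "gripper": -1}, {"dp": [0, 0, -2], "roll": 0, "gripper": -1}, {"dp": [0, 0, -3], "roll": 0, "gripper": -1}, {"dp": [0, 0, -4], "roll": 0, "gripper": -1}, {"dp": [0, 0, -5], "roll": 0, "gripper": -1}, {"dp": [0, 0, -5], "roll": 0, "gripper": -1}, {"dp": [0, 0, -5], "roll": 0, "gripper": -1}, {"dp": [0, 0, -5], "roll": 0, "gripper": -1}]}}

```text
clock: 6.52
eef_pos: [599.8, 258.6, 10.6]
eef_rot: [-3.141, 0.0, 0.977]
wrist_force: [-0.2, -0.3, -7.0]
finger_gap: 10.8
finger_force: 45.0
```

```bash
python3 - <<'E'
from h import *
im,c,st=shot('wrist','pics/w3.png',crop=(180,60,340,260),k=3)
print({k:np.round(v,3) for k,v in st.items()})
y=st['eef_rot'][2]
for i in range(3):
    m=st['moment'];F=st['wrist_force']
    print('m along tool x,y(world-horizontal)',m[:2]@[np.cos(y),np.sin(y)],m[:2]@[-np.sin(y),np.cos(y)],F)
    viewer.camera('wrist'); st=read_state()
E
```

```text
{'clock': np.float64(6.517), 'joints': array([0.351, 0.73 , 1.356, 0.   , 1.056, 0.945]), 'qd': array([ 0.001, -0.001, -0.   , -0.001, -0.001, -0.003]), 'effort': array([-2.0000e-03, -7.6362e+01, -3.3795e+01,  7.5000e-02, -9.0000e-02,
       -0.0000e+00]), 'eef_pos': array([599.776, 258.632,  10.641]), 'eef_rot': array([-3.141,  0.   ,  0.977]), 'wrist_force': array([-0.151, -0.25 , -7.008]), 'moment': array([-0.047,  0.031, -0.003]), 'finger_force': np.float64(44.998), 'finger_gap': np.float64(10.798)}
m along tool x,y(world-horizontal) -0.0006187202512720168 0.05591686973343487 [-0.15079781 -0.2500344  -7.00782263]
m along tool x,y(world-horizontal) -0.07150796935833548 0.05748380664080376 [-0.97283584  0.09986267 -7.3850975 ]
m along tool x,y(world-horizontal) -0.1296831658677186 0.0443125795157397 [-0.42762261  0.21553972 -6.78837028]
```

View pics/w3.png

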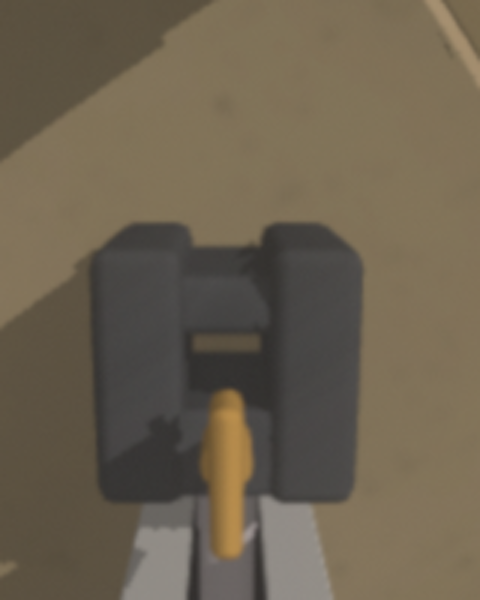

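{"api": "carry_out", "payload": {"deltas": [{"dp": [0, 0, -3], "roll": 0, "gripper": -1}, {"dp": [0, 0, -6], "roll": 0, "gripper": -1}, {"dp": [0, 0, -9], "roll": 0, "gripper": -1}, {"dp": [0, 0, -12], "roll": 0, "gripper": -1}, {"dp": [0, 0, -15], "roll": 0, "gripper": -1}, {"dp": [0, 0, -15], "roll": 0, "gripper": -1}, {"dp": [0, 0, -15], "roll": 0, "gripper": -1}, {"dp": [0, 0, -15], "roll": 0, "gripper": -1}]}}

```text
clock: 7.38
eef_pos: [599.7, 258.6, 25.6]
eef_rot: [-3.141, 0.0, 0.977]
wrist_force: [-0.2, 0.5, -8.4]
finger_gap: 10.7
finger_force: 45.0
```

```bash
python3 - <<'E'
from h import *
old=cv2.imread('pics/w3.png')
im,c,st=shot('wrist','pics/w4.png',crop=(180,60,340,260),k=3)
new=cv2.imread('pics/w4.png')
a=cv2.cvtColor(old[220:510,90:365],6).astype(np.float32);b=cv2.cvtColor(new[220:510,90:365],6).astype(np.float32)
t=cv2.matchTemplate(cv2.cvtColor(new,6),cv2.cvtColor(old[220:510,90:365],6),cv2.TM_CCOEFF_NORMED);print(cv2.minMaxLoc(t))
y=st['eef_rot'][2]
for i in range(3):
    m=st['moment'];F=st['wrist_force']
    print(m[:2]@[np.cos(y),np.sin(y)],m[:2]@[-np.sin(y),np.cos(y)],F,st['eef_pos'])
    viewer.camera('wrist'); st=read_state()
E
```

```text
(-0.41588476300239563, 0.988527238368988, (0, 33), (90, 220))
-0.03554777735849764 0.09019889390257947 [-0.17290918  0.53438294 -8.37358367] [599.74922249 258.60090249  25.60498336]
-0.03373562621106258 0.03232502018268875 [-0.42527933  0.09672766 -6.94645105] [599.73651062 258.62833024  25.50092478]
-0.04247458171939844 0.08793074673882781 [ 0.54115536  0.49152963 -7.28495096] [599.73507484 258.6234595   25.50991739]
```

{"api": "carry_out", "payload": {"deltas": [{"dp": [0, 0, -10], "roll": 0, "gripper": -1}, {"dp": [0, 0, -25], "roll": 0, "gripper": -1}, {"dp": [0, 0, -45], "roll": 0, "gripper": -1}, {"dp": [0, 0, -70], "roll": 0, "gripper": -1}, {"dp": [0, 0, -95], "roll": 0, "gripper": -1}, {"dp": [0, 0, -120], "roll": 0, "gripper": -1}, {"dp": [0, 0, -145], "roll": 0, "gripper": -1}, {"dp": [0, 0, -162], "roll": 0, "gripper": -1}, {"dp": [0, 0, -172], "roll": 0, "gripper": -1}, {"dp": [0, 0, -175], "roll": 0, "gripper": -1}, {"dp": [0, 0, -175], "roll": 0, "gripper": -1}]}}

```text
clock: 8.5
eef_pos: [599.8, 258.6, 201.0]
eef_rot: [3.141, -0.0, 0.977]
wrist_force: [-0.1, -1.3, -7.5]
finger_gap: 10.4
finger_force: 45.0
```

```bash
python3 - <<'E'
from h import *
old=cv2.imread('pics/w3.png')
im,c,st=shot('wrist','pics/w4.png',crop=(180,60,340,260),k=3)
t=cv2.matchTemplate(cv2.cvtColor(cv2.imread('pics/w4.png'),6),cv2.cvtColor(old[220:510,90:365],6),cv2.TM_CCOEFF_NORMED);print(cv2.minMaxLoc(t))
y=st['eef_rot'][2]; p=st['eef_pos']; T=np.array([658.5,-139.7])
d=T-p[:2]; print(p,np.degrees(y)); print('dp',d@[np.cos(y),np.sin(y)],d@[np.sin(y),-np.cos(y)],'roll',np.degrees(y)-3.1)
E
```

```text
(-0.3841995596885681, 0.9619812369346619, (0, 43), (91, 220))
[599.81632357 258.64935667 201.01898705] 55.98501713249357
dp -297.3601055653357 271.48287506668225 roll 52.885017132493566
```

{"api": "carry_out", "payload": {"deltas": [{"dp": [-9, 8, 0], "roll": 1.6, "gripper": -1}, {"dp": [-24, 22, 0], "roll": 4.2, "gripper": -1}, {"dp": [-45, 41, 0], "roll": 7.9, "gripper": -1}, {"dp": [-65, 60, 0], "roll": 11.6, "gripper": -1}, {"dp": [-86, 79, 0], "roll": 15.3, "gripper": -1}, {"dp": [-107, 98, 0], "roll": 19, "gripper": -1}, {"dp": [-128, 117, 0], "roll": 22.7, "gripper": -1}, {"dp": [-149, 136, 0], "roll": 26.4, "gripper": -1}, {"dp": [-170, 155, 0], "roll": 30.1, "gripper": -1}, {"dp": [-188, 172, 0], "roll": 33.5, "gripper": -1}, {"dp": [-200, 183, 0], "roll": 35.6, "gripper": -1}, {"dp": [-206, 188, 0], "roll": 36.6, "gripper": -1}]}}

```text
clock: 9.55
eef_pos: [640.2, -19.7, 199.5]
eef_rot: [-3.141, 0.002, 0.334]
wrist_force: [0.2, -0.4, -7.9]
finger_gap: 10.8
finger_force: 45.0
```

```bash
python3 - <<'E'
from h import *
st=read_state()
y=st['eef_rot'][2]; p=st['eef_pos']; T=np.array([658.5,-139.7])
d=T-p[:2]; print(p,np.degrees(y)); print('dp',d@[np.cos(y),np.sin(y)],d@[np.sin(y),-np.cos(y)],'roll',np.degrees(y)-3.1)
E
```

```text
[640.20331958 -19.73778302 199.54823781] 19.133570100787338
dp -22.03427794683282 119.33227816369245 roll 16.033570100787337
```

{"api": "carry_out", "payload": {"deltas": [{"dp": [-2, 10, 0], "roll": 1.5, "gripper": -1}, {"dp": [-5, 28, 0], "roll": 4, "gripper": -1}, {"dp": [-9, 50, 0], "roll": 7, "gripper": -1}, {"dp": [-13, 72, 0], "roll": 10, "gripper": -1}, {"dp": [-17, 92, 0], "roll": 12.5, "gripper": -1}, {"dp": [-20, 108, 0], "roll": 14.5, "gripper": -1}, {"dp": [-22, 116, 0], "roll": 15.6, "gripper": -1}, {"dp": [-22, 119, 0], "roll": 16, "gripper": -1}, {"dp": [-22, 119, 0], "roll": 16, "gripper": -1}, {"dp": [-22, 119, 0], "roll": 16, "gripper": -1}]}}

```text
clock: 10.38
eef_pos: [659.2, -135.8, 200.7]
eef_rot: [-3.141, 0.0, 0.061]
wrist_force: [-0.3, 0.2, -8.7]
finger_gap: 10.4
finger_force: 45.0
```

```bash
python3 - <<'E'
from h import *
im,c,st=shot('wrist','pics/w5.png')
shot('top','pics/t5.png',crop=(280,130,440,270),k=4)
y=st['eef_rot'][2]; p=st['eef_pos']; T=np.array([658.5,-139.7])
d=T-p[:2]; print(p,np.degrees(y)); print('dp',d@[np.cos(y),np.sin(y)],d@[np.sin(y),-np.cos(y)],'roll',np.degrees(y)-3.1)
E
```

```text
[ 659.24061501 -135.79111492  200.68128832] 3.4769436025882063
dp -0.9763134105033504 3.8567739510029915 roll 0.37694360258820625
```

View pics/w5.png

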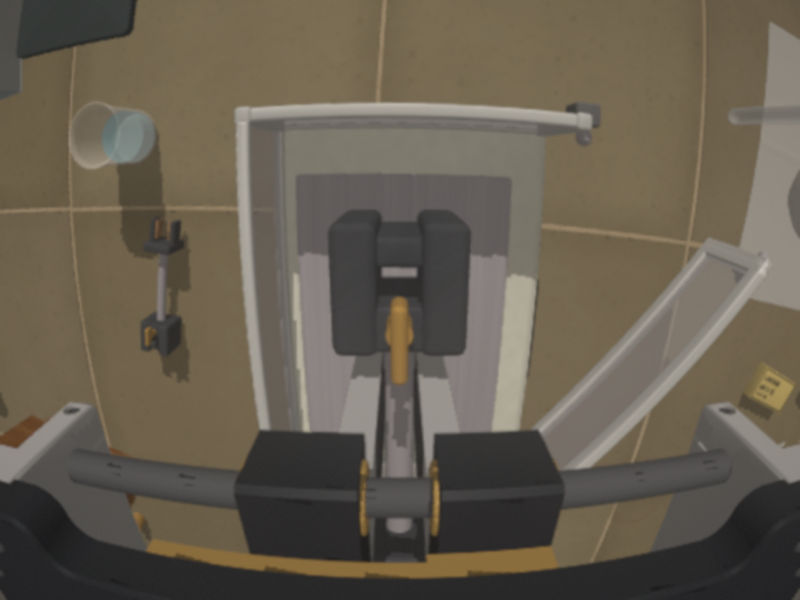

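```bash
python3 - <<'E'
from h import *
st=read_state(); c=cam('wrist',st); k=.64; p=st['eef_pos'];y=st['eef_rot'][2]
zu=p[2]-5.7
a=toz(c,297*k,177*k,62);b=toz(c,511*k,178*k,62); print('pan far',a,b)
for z,v in((48,216),(44,211),):
    print('head end',toz(c,400*k,v*k,zu+z))
for q in((331,270),(469,270)): print('head side',toz(c,q[0]*k,q[1]*k,zu+48))
print('near face bottom of head top', toz(c,400*k,354*k,zu+48))
print('expected head end', p[:2]+65.5*np.array([np.cos(y),np.sin(y)]))
E
```

```text
pan far [729.78277689 -61.17786121  62.        ] [ 738.28768871 -208.2596256    62.        ]
head end [ 727.86903509 -131.65692949  243.09511483]
head end [ 728.91464553 -131.60464477  239.09511483]
head side [ 710.2838401  -111.70428051  243.09511483]
head side [ 712.82678663 -153.62391788  243.09511483]
near face bottom of head top [ 683.91456894 -134.35395568  243.09511483]
expected head end [ 724.5949972  -131.73162643]
```

{"api": "carry_out", "payload": {"deltas": [{"dp": [-3, 4, 5], "roll": 0.4, "gripper": -1}, {"dp": [-3, 4, 15], "roll": 0.4, "gripper": -1}, {"dp": [-3, 4, 30], "roll": 0.4, "gripper": -1}, {"dp": [-3, 4, 48], "roll": 0.4, "gripper": -1}, {"dp": [-3, 4, 66], "roll": 0.4, "gripper": -1}, {"dp": [-3, 4, 84], "roll": 0.4, "gripper": -1}, {"dp": [-3, 4, 100], "roll": 0.4, "gripper": -1}, {"dp": [-3, 4, 112], "roll": 0.4, "gripper": -1}, {"dp": [-3, 4, 120], "roll": 0.4, "gripper": -1}, {"dp": [-3, 4, 124], "roll": 0.4, "gripper": -1}, {"dp": [-3, 4, 125], "roll": 0.4, "gripper": -1}, {"dp": [-3, 4, 125], "roll": 0.4, "gripper": -1}]}}

```text
clock: 11.48
eef_pos: [656.6, -141.1, 76.1]
eef_rot: [3.141, -0.001, 0.052]
wrist_force: [-0.8, 1.1, -7.3]
finger_gap: 10.5
finger_force: 45.0
```

{"api": "carry_out", "payload": {"deltas": [{"dp": [0, 0, 1], "roll": 0, "gripper": -1}, {"dp": [0, 0, 2], "roll": 0, "gripper": -1}, {"dp": [0, 0, 3], "roll": 0, "gripper": -1}, {"dp": [0, 0, 4], "roll": 0, "gripper": -1}, {"dp": [0, 0, 5], "roll": 0, "gripper": -1}, {"dp": [0, 0, 5], "roll": 0, "gripper": -1}]}}

```text
clock: 11.98
eef_pos: [656.3, -141.0, 70.5]
eef_rot: [-3.142, 0.0, 0.052]
wrist_force: [0.4, 0.4, -8.4]
finger_gap: 10.4
finger_force: 45.0
```

{"api": "carry_out", "payload": {"deltas": [{"dp": [0, 0, 0.5], "roll": 0, "gripper": -1}, {"dp": [0, 0, 1], "roll": 0, "gripper": -1}, {"dp": [0, 0, 1.5], "roll": 0, "gripper": -1}, {"dp": [0, 0, 2], "roll": 0, "gripper": -1}, {"dp": [0, 0, 2], "roll": 0, "gripper": -1}]}}

```text
clock: 12.4
eef_pos: [656.4, -141.0, 68.6]
eef_rot: [-3.142, 0.0, 0.052]
wrist_force: [-0.8, -1.0, -8.4]
finger_gap: 11.0
finger_force: 45.0
```

{"api": "carry_out", "payload": {"deltas": [{"dp": [0, 0, 0.4], "roll": 0, "gripper": -1}, {"dp": [0, 0, 0.7], "roll": 0, "gripper": -1}, {"dp": [0, 0, 0.7], "roll": 0, "gripper": -1}]}}

```text
clock: 12.65
eef_pos: [656.4, -141.0, 68.0]
eef_rot: [-3.142, -0.0, 0.052]
wrist_force: [0.4, -0.5, -7.0]
finger_gap: 10.9
finger_force: 45.0
```

{"api": "carry_out", "payload": {"deltas": [{"dp": [0, 0, 0.4], "roll": 0, "gripper": -1}, {"dp": [0, 0, 0.4], "roll": 0, "gripper": -1}, {"dp": [0, 0, 0.4], "roll": 0, "gripper": -1}]}}

```text
clock: 12.9
eef_pos: [656.5, -141.0, 67.8]
eef_rot: [3.142, -0.0, 0.052]
wrist_force: [-1.4, -0.1, -5.2]
finger_gap: 10.9
finger_force: 45.0
```

{"api": "carry_out", "payload": {"deltas": [{"dp": [0, 0, 0.3], "roll": 0, "gripper": -1}, {"dp": [0, 0, 0.3], "roll": 0, "gripper": -1}, {"dp": [0, 0, 0.3], "roll": 0, "gripper": -1}]}}

```text
clock: 13.15
eef_pos: [656.5, -141.0, 67.7]
eef_rot: [3.141, -0.0, 0.052]
wrist_force: [-2.8, 1.3, -0.5]
finger_gap: 11.0
finger_force: 45.0
```

{"api": "carry_out", "payload": {"deltas": [{"dp": [0, 0, 0], "roll": 0, "gripper": -0.7}, {"dp": [0, 0, 0], "roll": 0, "gripper": -0.6}, {"dp": [0, 0, 0], "roll": 0, "gripper": -0.4}, {"dp": [0, 0, 0], "roll": 0, "gripper": -0.2}, {"dp": [0, 0, 0], "roll": 0, "gripper": 0.2}, {"dp": [0, 0, 0], "roll": 0, "gripper": 0.4}, {"dp": [0, 0, 0], "roll": 0, "gripper": 0.4}, {"dp": [0, 0, 0], "roll": 0, "gripper": 0.4}, {"dp": [0, 0, 0], "roll": 0, "gripper": 0.4}, {"dp": [0, 0, 0], "roll": 0, "gripper": 0.4}], "newtons": 10}}

```text
clock: 13.98
eef_pos: [656.4, -141.0, 67.3]
eef_rot: [3.142, 0.0, 0.052]
wrist_force: [-0.2, -0.5, 0.3]
finger_gap: 65.2
finger_force: 0.0
```

{"api": "carry_out", "payload": {"deltas": [{"dp": [0, 0, 0], "roll": 0, "gripper": 0.4}, {"dp": [0, 0, 0], "roll": 0, "gripper": 0.4}, {"dp": [0, 0, 0], "roll": 0, "gripper": 0.4}]}}

```text
clock: 14.23
eef_pos: [656.4, -141.0, 67.3]
eef_rot: [-3.142, 0.0, 0.052]
wrist_force: [0.1, 0.4, 0.5]
finger_gap: 66.0
finger_force: 0.0
```

{"api": "carry_out", "payload": {"deltas": [{"dp": [0, 0, -10], "roll": 0, "gripper": 0.4}, {"dp": [0, 0, -25], "roll": 0, "gripper": 0.4}, {"dp": [0, 0, -50], "roll": 0, "gripper": 0.4}, {"dp": [0, 0, -85], "roll": 0, "gripper": 0.4}, {"dp": [0, 0, -120], "roll": 0, "gripper": 0.4}, {"dp": [0, 0, -150], "roll": 0, "gripper": 0.4}, {"dp": [-60, 0, -185], "roll": 0, "gripper": 0.4}, {"dp": [-60, 0, -220], "roll": 0, "gripper": 0.4}, {"dp": [-60, 0, -230], "roll": 0, "gripper": 0.4}, {"dp": [-60, 0, -230], "roll": 0, "gripper": 0.4}, {"dp": [-60, 0, -230], "roll": 0, "gripper": 0.4}]}}

```text
clock: 15.15
eef_pos: [596.5, -144.2, 299.4]
eef_rot: [3.14, -0.003, 0.052]
wrist_force: [0.4, -0.4, 0.0]
finger_gap: 65.7
finger_force: 0.0
```

```bash
python3 - <<'E'
from h import *
im,c,st=shot('wrist','pics/w6.png')
np.save('w6.npy',im); np.savez('w6.npz',pos=st['eef_pos'],rot=st['eef_rot']); print(st['eef_pos'],st['eef_rot'])
E
```

```text
[ 596.54139074 -144.2142909   299.4333366 ] [ 3.14044684 -0.00324274  0.05190915]
```

View pics/w6.png

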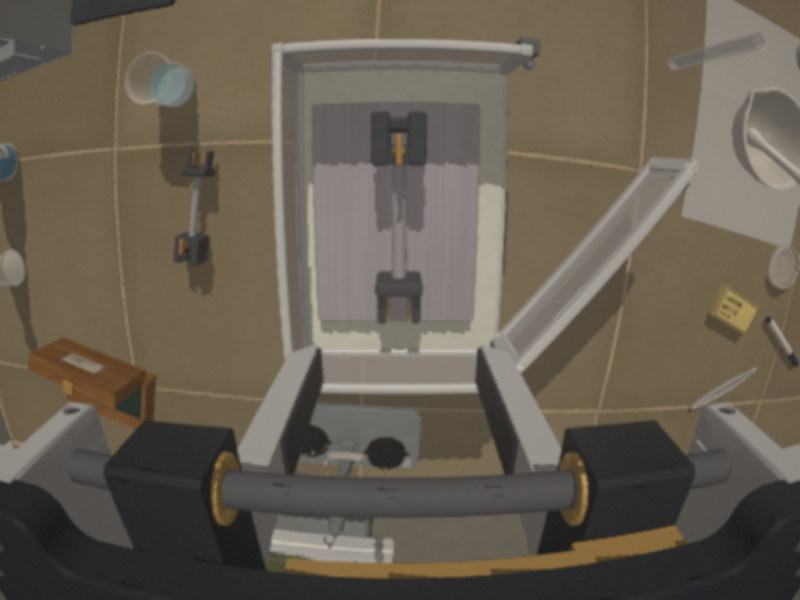

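The clamp lies on the pan, with its head end at about (400,112) against the far edge at y≈104, and its prong tips at about (400,322) against the near edge at y≈320. The prongs sit higher, so I'm computing their positions. The door is still open, with its free edge at about (692,165).

```bash
python3 - <<'E'
from h import *
s=np.load('w6.npz'); c=cam('wrist',{'eef_pos':s['pos'],'eef_rot':s['rot']}); k=.64
pts=[(313,104),(480,105),(474,320),(320,320)]
Q=np.array([toz(c,u*k,v*k,62) for u,v in pts])[:,:2]; ce=Q.mean(0); print(Q.round(1),ce)
L=np.array([(75,-102),(-75,-102),(-75,102),(75,102)],float); a=Q-ce
th=np.arctan2((L[:,0]*a[:,1]-L[:,1]*a[:,0]).sum(),(L*a).sum()); print(np.degrees(th))
X=np.array([np.cos(th),np.sin(th)]);Y=np.array([-np.sin(th),np.cos(th)])
f=lambda u,v,z:(lambda p:((p[:2]-ce)@X,(p[:2]-ce)@Y,p.round(1)))(toz(c,u*k,v*k,z))
print('headtop far',f(400,113,110)); print('head near',f(400,165,110))
for z in(74,86,98): print('prong tip',z,f(385,322,z))
print('cross face bottom',f(400,276,62), 'rod/jaw', f(398,278,92))
for n,(u,v),z in[('door free outer top',(694,168),129),('free inner top',(655,163),129),('hinge outer',(519,367),129),('hinge inner',(497,344),129),('strike',(527,55),133)]: print(n,f(u,v,z))
E
```

```text
[[ 730.8  -61.2]
 [ 737.4 -209.2]
 [ 536.9 -219.8]
 [ 529.3  -72.1]] [ 633.59073913 -140.57734071]
92.93984258079367
headtop far (np.float64(-2.7174089179791077), np.float64(-86.08540869599595), array([ 719.7, -138.9,  110. ]))
head near (np.float64(-2.736383022766223), np.float64(-44.6975114792207), array([ 678.4, -141. ,  110. ]))
prong tip 74 (np.float64(10.858319468310961), np.float64(98.1480252555698), array([ 535. , -134.8,   74. ]))
prong tip 86 (np.float64(10.501952154321042), np.float64(93.82491197794819), array([ 539.4, -134.9,   86. ]))
prong tip 98 (np.float64(10.14558484033115), np.float64(89.50179870032657), array([ 543.7, -135. ,   98. ]))
cross face bottom (np.float64(-3.0246021117449375), np.float64(57.33478352410848), array([ 576.5, -146.5,   62. ])) rod/jaw (np.float64(-1.1743729491804324), np.float64(51.54946690928272), array([ 582.2, -144.4,   92. ]))
door free outer top (np.float64(-254.7925249055432), np.float64(-57.88634303795942), array([ 704.5, -392.1,  129. ]))
free inner top (np.float64(-212.95299782472526), np.float64(-57.789893195230725), array([ 702.2, -350.3,  129. ]))
hinge outer (np.float64(-103.99433689614904), np.float64(119.61681143362345), array([ 519.5, -250.6,  129. ]))
hinge inner (np.float64(-82.94651809606142), np.float64(98.02770934685226), array([ 539.9, -228.4,  129. ]))
strike (np.float64(-97.71500656186699), np.float64(-132.8667323854887), array([ 771.3, -231.3,  133. ]))
```

{"api": "carry_out", "payload": {"deltas": [{"dp": [3, 40, 0], "roll": 0, "gripper": 0}, {"dp": [3, 80, 0], "roll": 0, "gripper": -0.5}, {"dp": [3, 120, 0], "roll": 0, "gripper": -1}, {"dp": [3, 160, 0], "roll": 0, "gripper": -1}, {"dp": [3, 200, 0], "roll": 0, "gripper": -1}, {"dp": [3, 240, 0], "roll": 0, "gripper": -1}, {"dp": [3, 256, 0], "roll": 0, "gripper": -1}, {"dp": [3, 256, 0], "roll": 0, "gripper": -1}, {"dp": [3, 256, 0], "roll": 0, "gripper": -1}, {"dp": [3, 256, 0], "roll": 0, "gripper": -1}, {"dp": [3, 256, 0], "roll": 0, "gripper": -1}]}}

```text
clock: 16.12
eef_pos: [613.3, -398.2, 297.2]
eef_rot: [-3.141, 0.0, 0.054]
wrist_force: [-0.1, -0.2, -0.4]
finger_gap: 0.6
finger_force: 0.0
```

{"api": "carry_out", "payload": {"deltas": [{"dp": [0, 0, 35], "roll": 0, "gripper": -1}, {"dp": [0, 0, 75], "roll": 0, "gripper": -1}, {"dp": [0, 0, 115], "roll": 0, "gripper": -1}, {"dp": [0, 0, 150], "roll": 0, "gripper": -1}, {"dp": [0, 0, 185], "roll": 0, "gripper": -1}, {"dp": [0, 0, 205], "roll": 0, "gripper": -1}, {"dp": [0, 0, 217], "roll": 0, "gripper": -1}, {"dp": [0, 0, 217], "roll": 0, "gripper": -1}, {"dp": [0, 0, 217], "roll": 0, "gripper": -1}]}}

```text
clock: 16.87
eef_pos: [613.4, -399.3, 81.6]
eef_rot: [3.141, -0.001, 0.053]
wrist_force: [1.0, 0.2, 0.3]
finger_gap: 0.4
finger_force: 0.0
```

```bash
python3 - <<'E'
from h import *
st=read_state(); p=st['eef_pos'];y=st['eef_rot'][2]; print(p,y,st['finger_gap'])
H=np.array([512.9,-246.0])
for t in [.72,.6,.5,.4,.3,.25,.2,.15,.1,.06,.04,.02,0,-.02]:
    a=np.radians(2.94)-t; d=np.array([np.cos(a),np.sin(a)]); n=np.array([d[1],-d[0]])
    g=max(t,0); T=H+160*d+(5+12.5*np.cos(g)+8*np.sin(g))*n-p[:2]
    print(t,(T@[np.cos(y),np.sin(y)]).round(1),(T@[np.sin(y),-np.cos(y)]).round(1))
E
```

```text
[ 613.40635499 -399.26957588   81.59287458] 0.052824414385872265 0.4180803375998506
0.72 14.9 -37.9
0.6 28.4 -51.5
0.5 38.5 -64.1
0.4 47.3 -77.8
0.3 54.8 -92.4
0.25 57.9 -100.1
0.2 60.7 -107.9
0.15 63.1 -115.9
0.1 65.1 -124.0
0.06 66.3 -130.6
0.04 66.8 -133.9
0.02 67.3 -137.3
0 67.7 -140.6
-0.02 68.0 -143.8
```

{"api": "carry_out", "payload": {"deltas": [{"dp": [8, -20, 0], "roll": 0, "gripper": -1}, {"dp": [15, -38, 0], "roll": 0, "gripper": -1}, {"dp": [22, -45, 0], "roll": 0, "gripper": -1}, {"dp": [28, -52, 0], "roll": 0, "gripper": -1}, {"dp": [34, -58, 0], "roll": 0, "gripper": -1}, {"dp": [38, -64, 0], "roll": 0, "gripper": -1}, {"dp": [43, -71, 0], "roll": 0, "gripper": -1}, {"dp": [47, -78, 0], "roll": 0, "gripper": -1}, {"dp": [51, -85, 0], "roll": 0, "gripper": -1}, {"dp": [55, -92, 0], "roll": 0, "gripper": -1}, {"dp": [58, -100, 0], "roll": 0, "gripper": -1}, {"dp": [61, -106, 0], "roll": 0, "gripper": -1}]}}

```text
clock: 17.87
eef_pos: [668.5, -289.6, 80.2]
eef_rot: [-3.141, 0.0, 0.052]
wrist_force: [-0.5, -0.0, -1.3]
finger_gap: 0.4
finger_force: 0.1
```

{"api": "carry_out", "payload": {"deltas": [{"dp": [1, -5, 0], "roll": 0, "gripper": -1}, {"dp": [2, -10, 0], "roll": 0, "gripper": -1}, {"dp": [4, -15, 0], "roll": 0, "gripper": -1}, {"dp": [5, -20, 0], "roll": 0, "gripper": -1}, {"dp": [5, -23, 0], "roll": 0, "gripper": -1}, {"dp": [6, -25, 0], "roll": 0, "gripper": -1}, {"dp": [6, -25, 0], "roll": 0, "gripper": -1}]}}

```text
clock: 18.45
eef_pos: [673.0, -264.9, 80.4]
eef_rot: [-3.142, -0.0, 0.052]
wrist_force: [0.0, 0.2, -0.1]
finger_gap: 0.5
finger_force: 0.0
```

{"api": "carry_out", "payload": {"deltas": [{"dp": [0, -2, 0], "roll": 0, "gripper": -1}, {"dp": [0, -4, 0], "roll": 0, "gripper": -1}, {"dp": [0, -6, 0], "roll": 0, "gripper": -1}, {"dp": [0, -6, 0], "roll": 0, "gripper": -1}]}}

```text
clock: 18.78
eef_pos: [672.7, -260.6, 80.4]
eef_rot: [3.14, -0.001, 0.051]
wrist_force: [3.4, -5.8, -1.5]
finger_gap: 0.6
finger_force: 2.8
```

```bash
python3 - <<'E'
from h import *
im,c,st=shot('wrist','pics/w7.png'); print(st['eef_pos'],st['wrist_force'])
shot('top','pics/t7.png',crop=(250,120,450,270),k=4)
E
```

```text
[ 672.68012865 -260.56909498   80.43146524] [ 3.38205262 -5.80234541 -1.54198014]
```

View pics/w7.png

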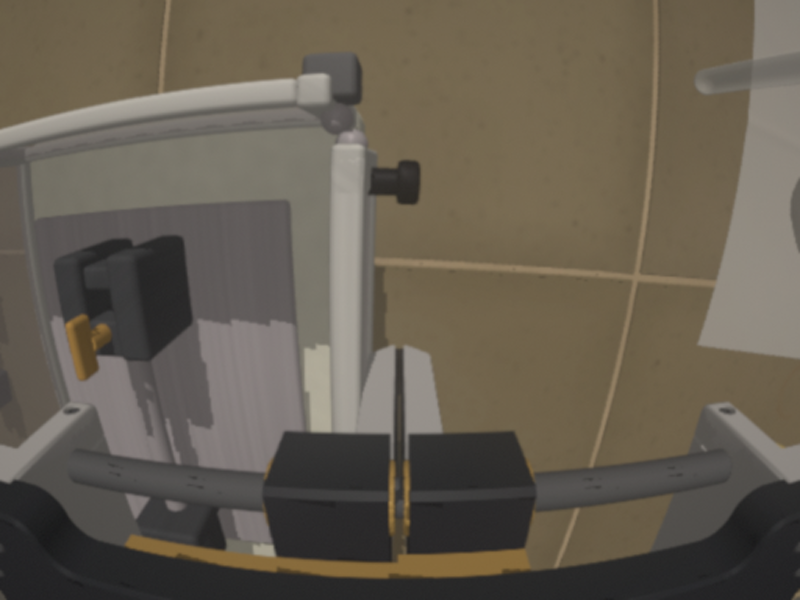

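The door is nearly shut and touching the ball catch at (350,135), with the fingers pressing on it. I'll keep pushing.

{"api": "carry_out", "payload": {"deltas": [{"dp": [0, -1.5, 0], "roll": 0, "gripper": -1}, {"dp": [0, -3, 0], "roll": 0, "gripper": -1}, {"dp": [0, -4, 0], "roll": 0, "gripper": -1}, {"dp": [0, -4, 0], "roll": 0, "gripper": -1}]}}

```text
clock: 19.22
eef_pos: [672.4, -255.5, 80.4]
eef_rot: [3.141, -0.0, 0.052]
wrist_force: [-0.4, -1.2, 0.0]
finger_gap: 0.7
finger_force: 0.0
```

{"api": "carry_out", "payload": {"deltas": [{"dp": [0, -1, 0], "roll": 0, "gripper": -1}, {"dp": [0, -2, 0], "roll": 0, "gripper": -1}, {"dp": [0, -2, 0], "roll": 0, "gripper": -1}]}}

```text
clock: 19.47
eef_pos: [672.3, -254.2, 80.4]
eef_rot: [3.14, -0.001, 0.052]
wrist_force: [2.2, -6.5, -1.3]
finger_gap: 0.2
finger_force: 3.4
```

{"api": "carry_out", "payload": {"deltas": [{"dp": [0, -1, 0], "roll": 0, "gripper": -1}, {"dp": [0, -1, 0], "roll": 0, "gripper": -1}, {"dp": [0, -1, 0], "roll": 0, "gripper": -1}]}}

```text
clock: 19.72
eef_pos: [672.3, -254.2, 80.4]
eef_rot: [3.139, -0.001, 0.051]
wrist_force: [4.1, -12.4, -2.7]
finger_gap: 0.7
finger_force: 6.1
```

{"api": "carry_out", "payload": {"deltas": [{"dp": [0, 5, 0], "roll": 0, "gripper": -1}, {"dp": [0, 15, 0], "roll": 0, "gripper": -1}, {"dp": [0, 35, 0], "roll": 0, "gripper": -1}, {"dp": [-10, 60, 0], "roll": 0, "gripper": -1}, {"dp": [-30, 60, -40], "roll": 0, "gripper": -1}, {"dp": [-60, 40, -80], "roll": 0, "gripper": -1}, {"dp": [-80, 20, -120], "roll": 0, "gripper": -1}, {"dp": [-80, -10, -150], "roll": 0, "gripper": -1}, {"dp": [-80, -10, -180], "roll": 0, "gripper": -1}, {"dp": [-80, -10, -210], "roll": 0, "gripper": -1}, {"dp": [-80, -10, -210], "roll": 0, "gripper": -1}, {"dp": [-80, -10, -210], "roll": 0, "gripper": -1}]}}

```text
clock: 20.72
eef_pos: [592.2, -246.8, 292.6]
eef_rot: [3.14, -0.003, 0.052]
wrist_force: [0.0, -0.4, -0.5]
finger_gap: 0.5
finger_force: 0.0
```

```bash
python3 - <<'E'
from h import *
im,c,st=shot('wrist','pics/w8.png'); print(st['eef_pos'],st['eef_rot'],st['wrist_force'])
np.savez('w8.npz',pos=st['eef_pos'],rot=st['eef_rot'])
E
```

```text
[ 592.21646475 -246.79291951  292.55633905] [ 3.13987061 -0.00346601  0.05238676] [ 0.01501783 -0.3953241  -0.45433876]
```

View pics/w8.png

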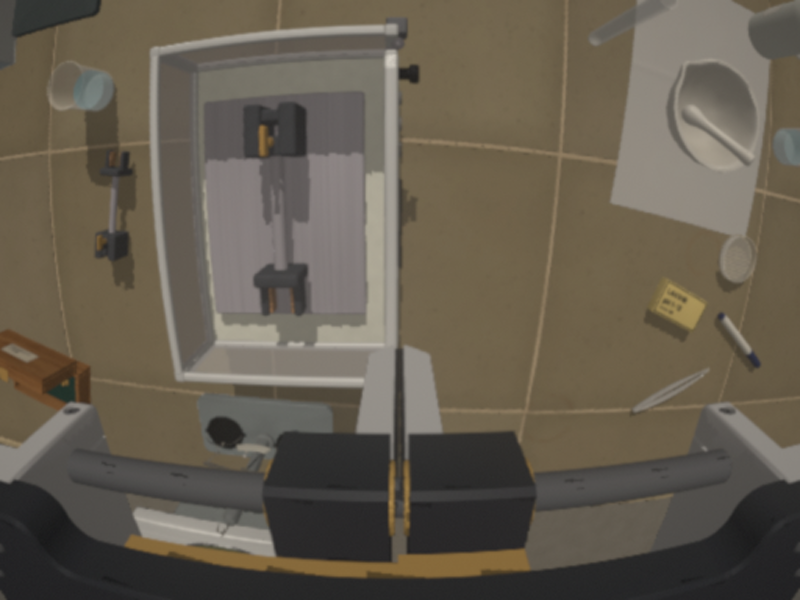

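The door is flush with the frame: its edge runs straight from (390,50) to (395,345). The clamp is lying on the pan and the gripper is clear of it.

```bash
python3 -c "
from cell import manip
print(manip.sign_off())"
```

```text
the job is handed in; nothing more can be done
None
```

The clamp was laid flat on the pan and released, the door was pushed shut onto its catch, the bottle, beaker and flask were not touched, and the job is handed in; no verdict came back.

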